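# Change over the dryer cartridge of the desk air unit

### The arm

A 6-joint arm with a two-finger parallel gripper is mounted at the origin on the work surface. World frame = base frame: x ahead of the robot, y to its left, z up, the work surface at z = 0. Lengths are in m, angles in degrees, forces in N, time in s.
With the tool pointing down it reaches from about 0.35 to 0.875 m from the base axis. Payload 15.5 kg.
Tool frame: the origin (TCP) lies at the very end of the fingers, on their centre line; the grasp point (between the pads) lies env.grasp_offset behind it (env.grasp_offset is the distance from the TCP to the grasp point, in m); z points along the fingers, y is the line along which they close (so a half turn about z gives the same grasp; the last joint's range is limited). The gripper opens to 85 mm and grips with 20 to 120 N. Pads are 22 mm wide; open, the fingers measure 114 mm over their backs; the gripper's body (76 mm by 85 mm) begins 54 mm behind the grasp point. The pads swing forward as they close: fully open they stand 13 mm farther back than shut.
Start: joints at [63.111, 28.281, 77.091, -0, 74.628, -5.472], TCP at [0.228, 0.582, 0.209] pointing down, gripper open.
Joint ranges: [-166.48, 166.48], [-47.26, 123.95], [12.59, 153.08], [-70.14, 250.14], [6.76, 159.57], [-176.63, 176.63]. Speed limits (degrees/s): [108.29, 108.29, 147.25, 172.46, 172.46, 172.46].

### API

Orientations are given as [roll, pitch, yaw] about the fixed x, y, z axes, in that order (R = Rz(yaw) Ry(pitch) Rx(roll)).
In Python, from cell import env gives the robot as it stands.
- The arm moves only by the shell command python3 -m crank 'ROWS'. ROWS is JSON, a list of rows, each an object of numbers: "x", "y", "z": the shift along the world's x, y, z in cm; "yaw": the turn about the world's z in rad; "grip": the closure, from -1 (fully open) to 1 (shut). A call has 1 to 20 rows; each row shifts and turns the commanded pose from where the row before left it; what a row does not reach is not made up. A row lasts 1/10 s, in which the tool goes at most 50 mm and 8.59 degrees, less where a joint would pass 70% of its speed; a pose out of reach is approached as far as the arm can. A call with a gripper value outside its range is refused whole. The fingers move at their own pace and stop on an object; the grip force is fixed at half the most. Time passes only in rows, so rows that do not move let the fingers close. It gives the time, the measured TCP pose, the force, the opening and the grip force at its end, in the units of the state.
- env.observe(): the state, without advancing time (a new reading comes with each control period).
- env.read_camera(name): name is "side" or "top" or "wrist"; returns the picture (420x560x3 uint8, red, green, blue); there is no depth.
- env.calibration(name): a dict with "vfov" (degrees; the focal length in pixels is half the picture's height over the tangent of half this angle, whatever the lens; pixels are square), "cx", "cy" (the principal point, pixels), "R" (3x3) and "t" (3): a world point X has camera coordinates R X + t. Camera axes: x right, y down, z forward; pixel columns grow to the right and rows downward; lengths in m; the calibration is good to about 2 mm. A picture is of the moment at which its call begins: read the wrist's pose just before it. calibration takes no time and is no camera call; for the wrist camera it gives the pose at the moment of the call.
- env.job_done(): hands the job in; it is judged then, once.
The state is a dict: "time": time; "q": joint angles; "qvel": joint speeds; "joint_efforts": joint torques, N m; "tcp_pos": TCP position; "tcp_rot": TCP orientation; "wrist_force": force on the tool from outside, world axes, zero at the start; "wrist_torque": the same for the moment, N m; "opening": finger opening in m; "grasp_force": force on a finger pad.
Only numpy, scipy, OpenCV 4.12 (cv2) and the standard library are available. Lean on these libraries where they do the work, as an engineer would, in place of code of your own. Each camera call takes 0.05 s, during which the arm holds its last target. There are 200 camera calls.

### The job

The orange dryer cartridge on the desk air unit is spent: draw the coupler's spring sleeve back so that the cartridge springs out, and let the sleeve snap forward again. Take the cartridge out of the channel by its yellow tab, lay it down flat in the middle of the grey felt mat and let go, then take it by its body and slide it tab first into the drying dock until it is fully home under the hood. Leave the other things on the desk where they are.

Things in the scene. Friction and masses are not known exactly. Their poses are not given: they have to be found in the camera images.
- airunit: Fixed grey desk air unit. Origin at desk level under the middle of its box (160 x 170 mm, 100 mm tall). A quick coupler sticks out of the box along the unit's own -x, its level axis 70 mm above the desk in the plane y = 0.
- mouth (a point): Mouth of the coupler, on its axis, 187 mm from the unit's origin along -x; axes as the unit's. In front of it stands a fixed aluminium channel (unit x = -195 to -280 mm; floor 48 mm, walls 94 mm above the desk; 48 mm wide inside, 58 mm outside; open on top and at both ends) in which the plugged-in cartridge lies.
- sleeve_grip (a point): Point on the coupler's axis at the middle of the spring sleeve's waist; moves with the sleeve, axes as the unit's. The sleeve is a 50 mm long collar: red waist 34 mm in diameter, 36 mm long, between two steel flanges 48 mm in diameter. 70 mm above the desk; 159 mm from the unit's origin along -x when forward; nothing beside it, 40 mm free below it.
- sleeve (a joint): Travel of the sleeve in m: 0 = forward (rest, locked); grows as it is drawn back towards the unit's box (unit +x) to its stop at 0.016. Its spring resists with 6 N at 0, 12 N at the stop, plus a few N of friction, and throws it forward when let go. Past about 0.011 the lock opens and an ejector pushes the cartridge out by about 22 mm, away from the box, in about 0.5 s; it stays in the channel.
- cartridge: Dryer cartridge, 0.13 to 0.25 kg, 155 mm long, lying level. Square body 80 mm long, 44 x 44 mm, orange with black ends. Brass nipple (15 mm diameter, 30 mm long) on its +x end, yellow tab on its -x end, on the common axis 22 mm above the underside. Origin: centre of the body's underside. Plugged in: 230 mm from the unit's origin along unit -x, x axes parallel; sprung out: about 252 mm.
- tab (a point): Middle of the cartridge's flat yellow grip tab, 62.5 mm from the cartridge's origin along -x, on its axis. The tab is 45 mm long (x), 16 mm wide (y), 30 mm tall. It alone stands out of the channel; the channel walls hide the body's sides. After springing out, the nipple's last 5 mm are still in the mouth.
- tab_end (a point): Free end of the grip tab, on the cartridge's axis, 85 mm from its origin along -x.
- mat: Fixed grey felt mat, 140 x 190 mm (x, y), 3 mm thick. Origin at its centre on the desk.
- dock: Fixed white drying dock, 190 x 74 mm, origin at desk level. Open bed (x = -90 to 35 mm) 10 mm above the desk; guide strips along it (x = -50 to 35 mm, 50 mm apart inside, 62 mm outside, 12 mm above the bed). At +x a hood with a blue top, 70 mm tall, x = 35 to 95 mm, with a slot for the tab opening towards -x: 24 mm wide, 50 mm tall above the bed, 50 mm deep.
- dock_seat (a point): Where the cartridge's origin lies when fully home: on the bed, 5 mm from the dock's origin along -x, 10 mm above the desk; axes as the dock's. The cartridge goes in tab first along +x; home, its nipple points along -x and its black tab-side end rests against the hood's face.
- mug: Bystander: blue mug, 80 mm across, 90 mm tall. Origin: centre of its underside.
- phone: Bystander: black phone lying flat, 72 x 150 x 9 mm. Origin: centre of its underside.
- mouse: Bystander: black computer mouse, 105 x 60 x 35 mm. Origin: centre of its underside.
- stapler: Bystander: red and black stapler, 150 mm long, 44 mm tall. Origin: centre of its underside.
- tape: Bystander: clear roll of tape lying flat, 100 mm across, 45 mm tall. Origin: centre of its underside.
Mind the look-alikes: they are no part of the job. Leave any turquoise look-alike of the dock alone.

How it is judged:
By the outcome, as a careful person would: the job done as asked, in the order asked, and still so for the second after the job is handed in, with the robot touching nothing.
It also fails if it takes over 69 s, if anything falls off the work surface, if the arm or the gripper's body presses on something with over 40 N, if the wrist force passes 120 N, or if a joint passes its speed limit or range.

## Working session

There is one attempt and no reset: what is moved stays moved. The work goes in short steps, Python scripts to look and compute and a shell command to move; the robot and the scene stay as the last step left them, time stands still between calls to the robot, and variables do not carry over. Pictures are saved under pics/ and viewed, at most 10 in all, crops included, and the job is handed in when it is done.

```bash
ls; mkdir -p pics
python3 - <<'E'
from cell import env
import cv2,numpy as np
a=env.read_camera("top");b=env.read_camera("side")
cv2.imwrite("pics/top0.png",a[:,:,::-1]);cv2.imwrite("pics/side0.png",b[:,:,::-1])
for n in("top","side"):
  c=env.calibration(n);print(n,c["vfov"],c["cx"],c["cy"],np.round(c["R"],3).tolist(),np.round(c["t"],3))
s=env.observe();print(s["time"],s["tcp_pos"],s["tcp_rot"],s["opening"],env.grasp_offset)
E
```

```text
pics
top 44.85121672732693 271.26762082473834 207.35023671086944 [[-0.028, -1.0, 0.005], [-0.976, 0.027, -0.216], [0.216, -0.011, -0.976]] [-0.096  0.51   1.686]
side 45.148179346150144 280.62410827817376 211.43589692038515 [[0.937, -0.348, 0.003], [-0.267, -0.723, -0.637], [0.224, 0.596, -0.771]] [-0.516  0.116  1.476]
0.1 [0.22806918 0.58153618 0.20897236] [-1.79938460e+02 -5.17902563e-03  1.58584804e+02] 0.08503606464848644 0.0187
```

View pics/top0.png

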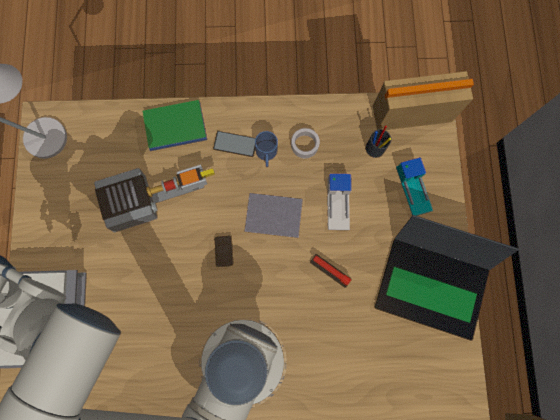

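View pics/side0.png

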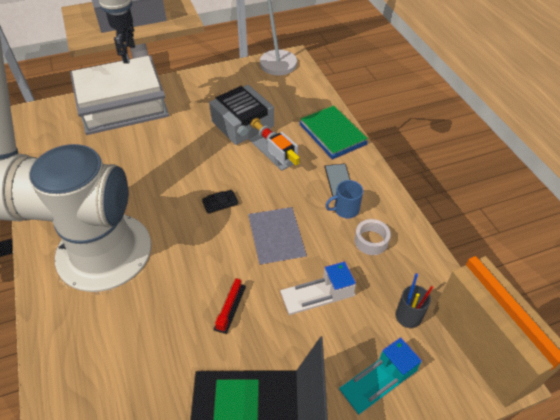

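Top view: the air unit is at (125,198) and its coupler points right. The red waist is at (169,185), the orange cartridge at (190,178), the tab at (207,172) and the mat at (274,215). There are two dock candidates: white with a blue hood at (340,200) and turquoise at (413,187). The white one fits the description. I'll confirm it in a crop and measure.

```bash
cat > h.py <<'E'
from cell import env
import cv2,numpy as np
def ray(n,u,v,c=None):
    c=c or env.calibration(n);f=210/np.tan(np.radians(c["vfov"]/2))
    R=np.array(c["R"]);t=np.array(c["t"])
    return -R.T@t, R.T@np.array([(u-c["cx"])/f,(v-c["cy"])/f,1])
def plane(n,u,v,z,c=None):
    o,d=ray(n,u,v,c);return o+d*(z-o[2])/d[2]
def proj(n,X,c=None):
    c=c or env.calibration(n);f=210/np.tan(np.radians(c["vfov"]/2))
    p=np.array(c["R"])@np.array(X)+np.array(c["t"]);return np.array([c["cx"]+f*p[0]/p[2],c["cy"]+f*p[1]/p[2]])
def tri(a,b):
    (o1,d1),(o2,d2)=a,b;d1=d1/np.linalg.norm(d1);d2=d2/np.linalg.norm(d2)
    s=np.linalg.lstsq(np.c_[d1,-d2],o2-o1,rcond=None)[0]
    p,q=o1+s[0]*d1,o2+s[1]*d2;return (p+q)/2,np.linalg.norm(p-q)
HSV={"red":((0,170,70),(6,255,255)),"orange":((8,180,120),(20,255,255)),"yellow":((25,170,120),(34,255,255)),"blue":((108,170,80),(122,255,255))}
def blob(img,col,box):
    x0,y0,x1,y1=box;h=cv2.cvtColor(img[y0:y1,x0:x1],cv2.COLOR_RGB2HSV)
    m=cv2.inRange(h,*map(np.array,HSV[col]));n,l,s,c=cv2.connectedComponentsWithStats(m)
    if n<2:return None
    i=1+np.argmax(s[1:,4]);cnt=max(cv2.findContours((l==i).astype(np.uint8),0,2)[0],key=cv2.contourArea)+[x0,y0]
    return c[i]+[x0,y0],s[i,4],cv2.minAreaRect(cnt.astype(np.float32))
E
python3 - <<'E'
from h import *
print(env.calibration("top").keys())
a=env.read_camera("top");b=env.read_camera("side")
B={"red":((140,160,200,205),(245,115,290,160)),"orange":((160,160,215,200),(260,120,305,160)),"yellow":((196,160,220,185),(280,140,305,170)),"blue":((320,165,360,200),(315,255,365,305))}
for k,(p,q) in B.items():
    P,Q=blob(a,k,p),blob(b,k,q)
    print(k,P,Q);X,e=tri(ray("top",*P[0]),ray("side",*Q[0]));print("   ",X.round(4),e.round(4))
g=cv2.cvtColor(a,cv2.COLOR_RGB2HSV)[180:250,235:312];v=g[35,38];print("mathsv",v)
m=cv2.inRange(g,np.array([100,20,40]),np.array([150,120,200]));c=max(cv2.findContours(m,0,2)[0],key=cv2.contourArea)+[235,180]
r=cv2.minAreaRect(c.astype(np.float32));print(r);bx=cv2.boxPoints(r);print([plane("top",*p,.003)[:2].round(3).tolist() for p in bx],plane("top",*r[0],.003))
t=cv2.resize(a[140:240,90:230],None,fx=4,fy=4,interpolation=2);w=cv2.resize(a[150:240,310:440],None,fx=4,fy=4,interpolation=2)
cv2.imwrite("pics/crop1.png",np.vstack([t[:300],np.pad(w[:300],((0,0),(0,40),(0,0)))])[:,:,::-1])
E
```

```text
dict_keys(['vfov', 'cx', 'cy', 'R', 't'])
red (array([169.11688312, 184.81818182]), np.int32(77), ((169.15000915527344, 184.95001220703125), (8.221921920776367, 9.17060375213623), 71.56504821777344)) (array([265.77083333, 132.375     ]), np.int32(48), ((266.0000305175781, 132.00001525878906), (5.656853675842285, 8.485280990600586), 45.0))
    [0.587  0.2349 0.0838] 0.0041
orange (array([188.80628272, 176.59162304]), np.int32(191), ((188.85000610351562, 176.5500030517578), (11.067972183227539, 17.076295852661133), 71.56504821777344)) (array([281.05882353, 141.41176471]), np.int32(153), ((281.0000305175781, 141.0), (16.970561981201172, 9.899494171142578), 45.0))
    [0.6139 0.1669 0.0924] 0.0001
yellow (array([207.        , 172.33333333]), np.int32(63), ((206.8500213623047, 172.55001831054688), (4.743415832519531, 13.281564712524414), 71.56504821777344)) (array([292.6, 156.3]), np.int32(100), ((292.4016418457031, 156.58200073242188), (15.748537063598633, 8.066324234008789), 50.19443130493164))
    [0.6322 0.1074 0.0738] 0.0013
blue (array([339.8537415 , 181.69387755]), np.int32(294), ((339.5, 182.0), (16.0, 19.0), 90.0)) (array([339.59590793, 275.71867008]), np.int32(391), ((339.60003662109375, 275.20001220703125), (25.93838882446289, 19.677396774291992), 63.43495178222656))
    [ 0.5899 -0.3494  0.0616] 0.0013
mathsv [141  16 111]
((292.800048828125, 199.10000610351562), (4.110960960388184, 1.5811388492584229), 18.434947967529297)
[[0.547, -0.18], [0.552, -0.182], [0.547, -0.196], [0.542, -0.194]] [ 0.54708042 -0.18793765  0.003     ]
```

View pics/crop1.png

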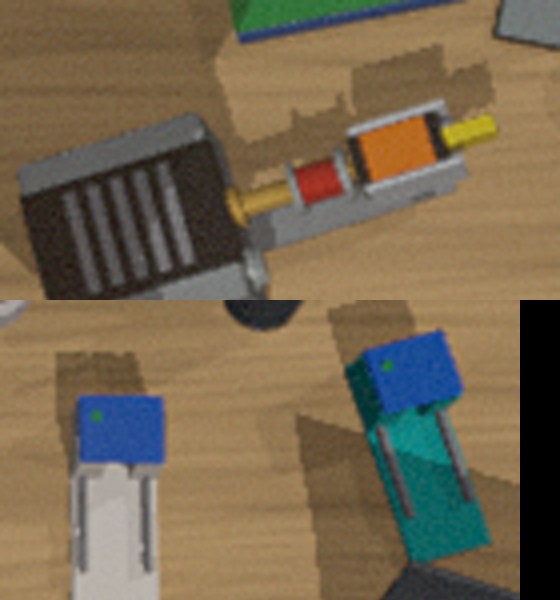

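The white dock has its blue hood at (340,182) in the top view and faces +x, so it matches. The turquoise one at (413,187) is the look-alike and stays untouched. The waist, body and tab spacings come out at 73 and 62 mm against 71 and 62.5 mm expected. Next I move above the coupler.

```bash
python3 -m crank '[{"x":3.4,"y":-3.4,"z":1,"yaw":-0.143},{"x":3.4,"y":-3.4,"z":1,"yaw":-0.143},{"x":3.4,"y":-3.4,"z":1,"yaw":-0.143},{"x":3.4,"y":-3.4,"z":0,"yaw":-0.143},{"x":3.4,"y":-3.4,"yaw":-0.143},{"x":3.4,"y":-3.4,"yaw":-0.143},{"x":3.4,"y":-3.4},{"x":3.4,"y":-3.4},{"x":3.4,"y":-3.4},{"x":3.4,"y":-3.4},{"x":1.0,"y":-3},{},{},{}]'
python3 - <<'E'
from h import *
c=env.calibration("wrist");w=env.read_camera("wrist");cv2.imwrite("pics/w1.png",w[:,:,::-1])
print(np.round(c["R"],3).tolist(),np.round(c["t"],3),c["vfov"],c["cx"],c["cy"])
for k,z in(("red",.087),("orange",.092),("yellow",.085)):
    p=blob(w,k,(0,0,560,420))
    if p: print(k,p,plane("wrist",*p[0],z,c).round(4),plane("wrist",*p[2][0],z,c).round(4))
E
```

```text
[[0.366, 0.931, -0.001], [0.891, -0.35, 0.288], [0.268, -0.106, -0.958]] [-0.624 -0.037  0.38 ] 63.98748173718304 273.04842093938663 212.58311115612784schema error: expected keys x, y, z, yaw, grip
```

View pics/w1.png

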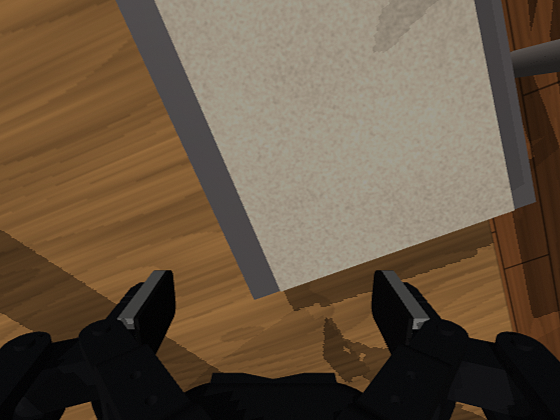

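The view shows only the document stack and the fingers, because the arm had not moved. Every row needs all five keys.

```bash
python3 -m crank '[{"x":3.4,"y":-3.4,"z":1,"yaw":-0.143,"grip":-1},{"x":3.4,"y":-3.4,"z":1,"yaw":-0.143,"grip":-1},{"x":3.4,"y":-3.4,"z":1,"yaw":-0.143,"grip":-1},{"x":3.4,"y":-3.4,"z":0,"yaw":-0.143,"grip":-1},{"x":3.4,"y":-3.4,"z":0,"yaw":-0.143,"grip":-1},{"x":3.4,"y":-3.4,"z":0,"yaw":-0.143,"grip":-1},{"x":3.4,"y":-3.4,"z":0,"yaw":0,"grip":-1},{"x":3.4,"y":-3.4,"z":0,"yaw":0,"grip":-1},{"x":3.4,"y":-3.4,"z":0,"yaw":0,"grip":-1},{"x":3.4,"y":-3.4,"z":0,"yaw":0,"grip":-1},{"x":1,"y":-3,"z":0,"yaw":0,"grip":-1},{"x":0,"y":0,"z":0,"yaw":0,"grip":-1},{"x":0,"y":0,"z":0,"yaw":0,"grip":-1}]'
python3 - <<'E'
from h import *
c=env.calibration("wrist");w=env.read_camera("wrist");cv2.imwrite("pics/w2.png",w[:,:,::-1])
for k,z in(("red",.087),("orange",.092),("yellow",.085)):
    p=blob(w,k,(0,0,560,420))
    if p: print(k,p,plane("wrist",*p[0],z,c).round(4),plane("wrist",*p[2][0],z,c).round(4))
E
```

```text
time: 1.55
tcp_pos: [0.5783, 0.2114, 0.2393]
tcp_rot: [-180.0, -0.0, 109.3]
wrist_force: [-0.2, 1.3, -0.1]
opening: 0.0852
grasp_force: 0.0
red (array([295.12905983, 172.56239316]), np.int32(1170), ((295.2881774902344, 173.07159423828125), (33.128204345703125, 36.49950408935547), 3.945185899734497)) [0.5919 0.2346 0.087 ] [0.5922 0.2342 0.087 ]
orange (array([292.36179388, 244.84044847]), np.int32(2319), ((292.6783752441406, 245.07627868652344), (45.04439926147461, 52.40044021606445), 2.602562189102173)) [0.614  0.1661 0.092 ] [0.6144 0.166  0.092 ]
yellow (array([287.59276018, 297.85520362]), np.int32(442), ((287.46954345703125, 297.9263916015625), (13.608186721801758, 32.84489059448242), 4.085616588592529)) [0.6317 0.1044 0.085 ] [0.6316 0.1043 0.085 ]
```

View pics/w2.png

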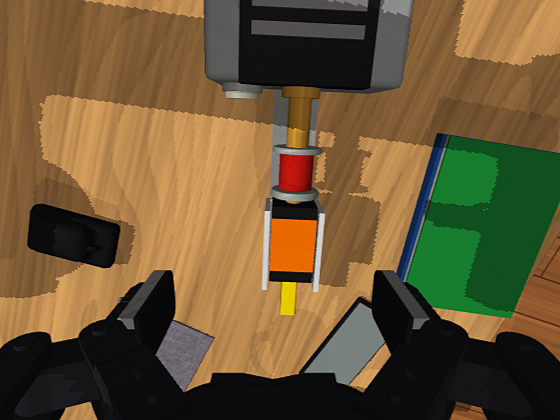

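Seen from the wrist, the box is at the top, the red sleeve at (295,173), the orange body at (292,245) and the tab at (287,298). Next I refine the axis yaw from the edges.

Run:
```python
from h import *
c=env.calibration("wrist");w=env.read_camera("wrist")
def edges(col,z):
    h=cv2.cvtColor(w,cv2.COLOR_RGB2HSV);m=cv2.inRange(h,*map(np.array,HSV[col]))
    ys,xs=np.nonzero(m);L=[];Rr=[]
    y0,y1=np.percentile(ys,[8,92])
    for y in range(int(y0),int(y1)+1):
        r=xs[ys==y]
        if len(r)>4:L.append(plane("wrist",r.min()-.5,y,z,c));Rr.append(plane("wrist",r.max()+.5,y,z,c))
    L,Rr=np.array(L),np.array(Rr)
    for E in (L,Rr):
        d=np.linalg.svd(E[:,:2]-E[:,:2].mean(0))[2][0];print(col,np.degrees(np.arctan2(d[1],d[0]))%180,E.mean(0).round(4))
    print(" width",np.linalg.norm((L-Rr)[:,:2],axis=1).mean().round(4))
edges("orange",.092);edges("yellow",.085);edges("red",.07)
```

```text
orange 99.76375031641612 [0.5846 0.2076 0.092 ]
orange 121.56707726421831 [0.6157 0.2185 0.092 ]
 width 0.0329
yellow 107.72586031190035 [0.6249 0.102  0.085 ]
yellow 106.77949878849405 [0.6386 0.1068 0.085 ]
 width 0.0145
red 106.98579458771725 [0.5787 0.2261 0.07  ]
red 105.65647601764533 [0.6095 0.237  0.07  ]
 width 0.0326
```

```bash
python3 -m crank '[{"x":0.7,"y":1.1,"z":-3,"yaw":-0.04,"grip":-1},{"x":0.75,"y":1.13,"z":-4,"yaw":0,"grip":-1},{"x":0,"y":0,"z":-3.5,"yaw":0,"grip":-1},{"x":0,"y":0,"z":0,"yaw":0,"grip":-1},{"x":0,"y":0,"z":0,"yaw":0,"grip":-1}]'
python3 - <<'E'
from h import *
c=env.calibration("wrist");w=env.read_camera("wrist");cv2.imwrite("pics/w3.png",w[:,:,::-1])
for k,z in(("red",.087),("orange",.092),("yellow",.085)):
    p=blob(w,k,(0,0,560,420))
    if p: print(k,p,plane("wrist",*p[0],z,c).round(4),plane("wrist",*p[2][0],z,c).round(4))
print(env.observe()["tcp_pos"],proj("wrist",[.5928,.2337,.087],c))
E
```

```text
time: 2.15
tcp_pos: [0.5923, 0.2349, 0.1352]
tcp_rot: [-180.0, -0.0, 107.2]
wrist_force: [0.3, 0.6, 0.0]
opening: 0.0853
grasp_force: 0.0
red (array([274.40585774, 225.41515574]), np.int32(2151), ((275.0, 226.0), (50.0, 46.0), 90.0)) [0.5928 0.235  0.087 ] [0.5933 0.2347 0.087 ]
orange (array([273.88457854, 322.42504789]), np.int32(4176), ((274.5, 322.5), (67.0, 63.0), 90.0)) [0.6137 0.1663 0.092 ] [0.6141 0.1663 0.092 ]
yellow (array([272.512, 374.   ]), np.int32(125), ((272.5, 374.5), (7.0, 17.0), 90.0)) [0.6279 0.1167 0.085 ] [0.6281 0.1162 0.085 ]
[0.59317412 0.2349056  0.13624646] [273.8383004  227.19149483]
```

View pics/w3.png

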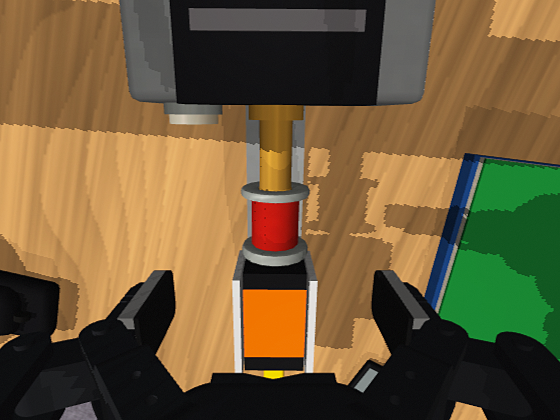

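The red waist at (274,225) maps to (0.593, 0.235), right under the TCP. I descend, then close.

```bash
python3 -m crank '[{"x":0,"y":0,"z":-3,"yaw":0,"grip":-1},{"x":0,"y":0,"z":-3,"yaw":0,"grip":-1},{"x":0,"y":0,"z":-2.6,"yaw":0,"grip":-1},{"x":0,"y":0,"z":0,"yaw":0,"grip":-1},{"x":0,"y":0,"z":0,"yaw":0,"grip":0.3},{"x":0,"y":0,"z":0,"yaw":0,"grip":1},{"x":0,"y":0,"z":0,"yaw":0,"grip":1},{"x":0,"y":0,"z":0,"yaw":0,"grip":1},{"x":0,"y":0,"z":0,"yaw":0,"grip":1},{"x":0,"y":0,"z":0,"yaw":0,"grip":1},{"x":0,"y":0,"z":0,"yaw":0,"grip":1},{"x":0,"y":0,"z":0,"yaw":0,"grip":1}]'
```

```text
time: 3.4
tcp_pos: [0.5937, 0.2344, 0.0502]
tcp_rot: [179.8, 0.0, 107.1]
wrist_force: [-0.8, -1.1, 12.9]
opening: 0.0305
grasp_force: 58.3
```

The opening is under 34 mm and the tool is pushed up, so the pads sit above the axis. I'll regrip 1 cm lower.

```bash
python3 -m crank '[{"x":0,"y":0,"z":0,"yaw":0,"grip":-0.4},{"x":0,"y":0,"z":0,"yaw":0,"grip":-0.4},{"x":0,"y":0,"z":0,"yaw":0,"grip":-0.4},{"x":0,"y":0,"z":-1,"yaw":0,"grip":-0.4},{"x":0,"y":0,"z":0,"yaw":0,"grip":1},{"x":0,"y":0,"z":0,"yaw":0,"grip":1},{"x":0,"y":0,"z":0,"yaw":0,"grip":1},{"x":0,"y":0,"z":0,"yaw":0,"grip":1},{"x":0,"y":0,"z":0,"yaw":0,"grip":1},{"x":0,"y":0,"z":0,"yaw":0,"grip":1}]'
```

```text
time: 4.4
tcp_pos: [0.5936, 0.2344, 0.0384]
tcp_rot: [179.9, 0.0, 107.1]
wrist_force: [6.6, 2.1, -7.6]
opening: 0.0315
grasp_force: 62.0
```

```bash
python3 -m crank '[{"x":-0.12,"y":0.38,"z":0,"yaw":0,"grip":1},{"x":-0.12,"y":0.38,"z":0,"yaw":0,"grip":1},{"x":-0.12,"y":0.38,"z":0,"yaw":0,"grip":1},{"x":-0.1,"y":0.34,"z":0,"yaw":0,"grip":1},{"x":0,"y":0,"z":0,"yaw":0,"grip":1}]'
python3 - <<'E'
from h import *
c=env.calibration("wrist");w=env.read_camera("wrist")
for k,z in(("red",.087),("orange",.092)):
    p=blob(w,k,(0,0,560,420))
    if p: print(k,p,plane("wrist",*p[0],z,c).round(4))
a=env.read_camera("top")
for k,b in(("orange",(160,160,225,200)),("yellow",(190,155,230,190))):print(blob(a,k,b))
E
```

```text
time: 4.9
tcp_pos: [0.5894, 0.2484, 0.0383]
tcp_rot: [179.9, 0.1, 107.1]
wrist_force: [11.2, -10.1, -7.2]
opening: 0.0311
grasp_force: 62.0
red (array([273.00372841, 303.22919937]), np.int32(5096), ((273.0, 304.0), (78.0, 78.0), 90.0)) [0.5886 0.249  0.087 ]
orange (array([277.35934489, 179.26999037]), np.int32(4152), ((274.5, 196.0), (98.0, 91.0), 90.0)) [0.5752 0.2977 0.092 ]
(array([195.1027027 , 174.52432432]), np.int32(185), ((195.15000915527344, 174.45001220703125), (11.067973136901855, 16.443843841552734), 71.56505584716797))
(array([213.09230769, 170.4       ]), np.int32(65), ((213.15093994140625, 170.52830505371094), (5.219700336456299, 12.63716983795166), 74.05460357666016))
```

The sleeve followed by about 14.6 mm and the cartridge is springing out: the orange blob moved from (189,177) to (195,174.5). I hold a little longer, release and rise.

```bash
python3 -m crank '[{"x":0,"y":0,"z":0,"yaw":0,"grip":1},{"x":0,"y":0,"z":0,"yaw":0,"grip":1},{"x":0,"y":0,"z":0,"yaw":0,"grip":1},{"x":0,"y":0,"z":0,"yaw":0,"grip":1},{"x":0,"y":0,"z":0,"yaw":0,"grip":-1},{"x":0,"y":0,"z":0,"yaw":0,"grip":-1},{"x":0,"y":0,"z":0,"yaw":0,"grip":-1},{"x":0,"y":0,"z":0,"yaw":0,"grip":-1},{"x":0,"y":0,"z":0,"yaw":0,"grip":-1},{"x":0,"y":0,"z":3,"yaw":0,"grip":-1},{"x":0,"y":0,"z":4,"yaw":0,"grip":-1},{"x":0,"y":0,"z":4,"yaw":0,"grip":-1},{"x":1.3,"y":-3.8,"z":0,"yaw":0,"grip":-1},{"x":1.3,"y":-3.8,"z":0,"yaw":0,"grip":-1},{"x":1.3,"y":-3.8,"z":0,"yaw":0,"grip":-1},{"x":0,"y":0,"z":0,"yaw":0,"grip":-1},{"x":0,"y":0,"z":0,"yaw":0,"grip":-1}]'
python3 - <<'E'
from h import *
c=env.calibration("wrist");w=env.read_camera("wrist");cv2.imwrite("pics/w4.png",w[:,:,::-1])
for k,z in(("red",.087),("orange",.092),("yellow",.085)):
    p=blob(w,k,(200,0,360,420))
    if p: print(k,p,plane("wrist",*p[0],z,c).round(4))
E
```

```text
time: 6.7
tcp_pos: [0.6273, 0.1343, 0.1485]
tcp_rot: [180.0, -0.0, 107.0]
wrist_force: [-0.6, -0.1, 0.1]
opening: 0.0854
grasp_force: 0.0
red (array([267.89111556,  55.60587842]), np.int32(2994), ((268.5, 56.0), (62.0, 51.0), 90.0)) [0.5928 0.2347 0.087 ]
orange (array([268.35398058, 203.62291262]), np.int32(5150), ((268.5, 204.5), (79.0, 67.0), 90.0)) [0.6201 0.1454 0.092 ]
yellow (array([267.48413631, 283.05522914]), np.int32(851), ((268.0, 283.5), (47.0, 18.0), 90.0)) [0.6379 0.0836 0.085 ]
```

View pics/w4.png

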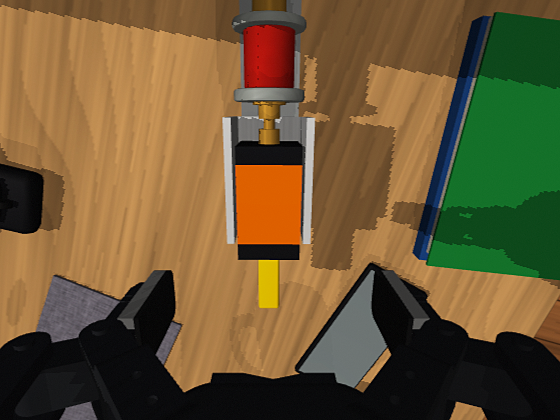

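The sleeve is back forward at (268,56). The cartridge has sprung out, with its body at (268,204) and its tab at (268,283). Next I grip the tab.

```bash
python3 -m crank '[{"x":0.5,"y":-2.5,"z":0,"yaw":0,"grip":-1},{"x":0.56,"y":-2.5,"z":0,"yaw":0,"grip":-0.5},{"x":0,"y":0,"z":-4,"yaw":0,"grip":-0.5},{"x":0,"y":0,"z":-3.5,"yaw":0,"grip":-0.5},{"x":0,"y":0,"z":-2.3,"yaw":0,"grip":-0.5},{"x":0,"y":0,"z":0,"yaw":0,"grip":0},{"x":0,"y":0,"z":0,"yaw":0,"grip":1},{"x":0,"y":0,"z":0,"yaw":0,"grip":1},{"x":0,"y":0,"z":0,"yaw":0,"grip":1},{"x":0,"y":0,"z":0,"yaw":0,"grip":1},{"x":0,"y":0,"z":0,"yaw":0,"grip":1},{"x":0,"y":0,"z":0,"yaw":0,"grip":1}]'
python3 - <<'E'
from h import *
c=env.calibration("wrist");w=env.read_camera("wrist");cv2.imwrite("pics/w5.png",w[:,:,::-1])
# mat & dock from top
a=env.read_camera("top");g=a[180:252,235:315].astype(int)
m=((g[...,0]-g[...,2])<12).astype(np.uint8)&(g.sum(2)>120);m=m.astype(np.uint8);k=max(cv2.findContours(m,0,2)[0],key=cv2.contourArea)+[235,180]
r=cv2.minAreaRect(k.astype(np.float32));bp=np.array([plane("top",*p,.003)[:2] for p in cv2.boxPoints(r)]);print("mat",r,bp.round(3).tolist(),bp.mean(0))
g=a[185:235,320:358].astype(int);m=((g.min(2)>120)&(g[...,0]-g[...,2]<35)).astype(np.uint8);k=max(cv2.findContours(m,0,2)[0],key=cv2.contourArea)+[320,185]
r=cv2.minAreaRect(k.astype(np.float32));bp=np.array([plane("top",*p,.010)[:2] for p in cv2.boxPoints(r)]);print("dock",r,bp.round(3).tolist(),bp.mean(0))
P=blob(a,"blue",(320,165,360,200));print(P,plane("top",*P[2][0],.07),[plane("top",*p,.07)[:2].round(3).tolist() for p in cv2.boxPoints(P[2])])
E
```

```text
time: 7.95
tcp_pos: [0.6388, 0.0851, 0.0518]
tcp_rot: [179.9, 0.0, 107.1]
wrist_force: [0.8, 1.7, 6.7]
opening: 0.0143
grasp_force: 61.7
mat ((273.3498229980469, 214.77642822265625), (53.454872131347656, 38.49918746948242), 6.709837436676025) [[0.438, -0.015], [0.575, -0.033], [0.547, -0.221], [0.411, -0.2]] [ 0.49285103 -0.11735846]
dock ((338.5, 210.0), (38.0, 21.0), 90.0) [[0.572, -0.313], [0.57, -0.388], [0.433, -0.379], [0.435, -0.306]] [ 0.50227466 -0.34670183]
(array([339.86486486, 181.72297297]), np.int32(296), ((339.5, 182.0), (16.0, 19.0), 90.0)) [ 0.58718349 -0.34691322  0.07      ] [[0.617, -0.316], [0.615, -0.381], [0.558, -0.378], [0.56, -0.313]]
```

```bash
python3 -m crank '[{"x":0.15,"y":-0.48,"z":0,"yaw":0,"grip":1},{"x":0.3,"y":-0.96,"z":0,"yaw":0,"grip":1},{"x":0.3,"y":-0.96,"z":0,"yaw":0,"grip":1},{"x":0.3,"y":-0.96,"z":0,"yaw":0,"grip":1},{"x":0.3,"y":-0.96,"z":0,"yaw":0,"grip":1},{"x":0,"y":0,"z":1,"yaw":0,"grip":1},{"x":0,"y":0,"z":2.5,"yaw":0,"grip":1},{"x":0,"y":0,"z":3,"yaw":0,"grip":1},{"x":0,"y":0,"z":3,"yaw":0,"grip":1},{"x":0,"y":0,"z":0,"yaw":0,"grip":1},{"x":0,"y":0,"z":0,"yaw":0,"grip":1}]'
python3 - <<'E'
from h import *
c=env.calibration("wrist");w=env.read_camera("wrist");cv2.imwrite("pics/w6.png",w[:,:,::-1])
a=env.read_camera("side");cv2.imwrite("pics/s6.png",a[:,:,::-1]);d=cv2.resize(a[90:230,200:360],(400,350))
cv2.imwrite("pics/m6.png",np.hstack([d,cv2.resize(w,(400,350))])[:,:,::-1])
E
```

```text
time: 9.15
tcp_pos: [0.6513, 0.0416, 0.1461]
tcp_rot: [179.9, 0.0, 107.1]
wrist_force: [-0.1, 0.3, -2.0]
opening: 0.014
grasp_force: 60.6
```

View pics/m6.png

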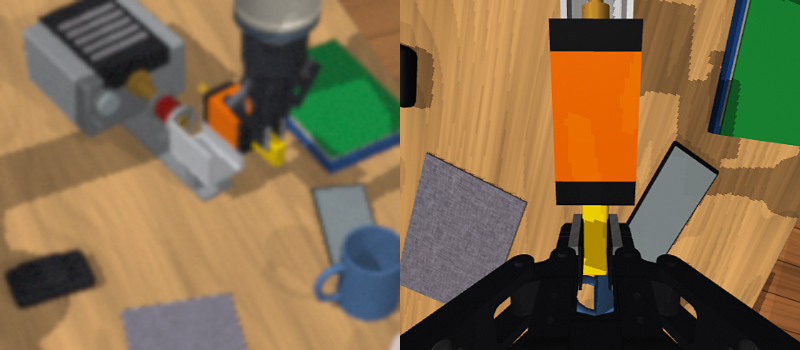

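The side crop and wrist view show the cartridge held level by its tab, clear of the channel. I carry it to the mat while turning it to the dock heading.

```bash
python3 -m crank '[{"x":-1,"y":-1.6,"z":0,"yaw":0.12,"grip":1},{"x":-1,"y":-1.6,"z":0,"yaw":0.14,"grip":1},{"x":-1,"y":-1.7,"z":0,"yaw":0.14,"grip":1},{"x":-1,"y":-1.7,"z":0,"yaw":0.14,"grip":1},{"x":-1,"y":-1.6,"z":0,"yaw":0.14,"grip":1},{"x":-1,"y":-1.6,"z":0,"yaw":0.14,"grip":1},{"x":-1,"y":-1.6,"z":0,"yaw":0.14,"grip":1},{"x":-1,"y":-1.6,"z":0,"yaw":0.14,"grip":1},{"x":-1,"y":-1.6,"z":0,"yaw":0.12,"grip":1},{"x":-0.7,"y":-1.6,"z":-1,"yaw":0,"grip":1},{"x":0,"y":0,"z":-2,"yaw":0,"grip":1},{"x":0,"y":0,"z":-2,"yaw":0,"grip":1},{"x":0,"y":0,"z":0,"yaw":0,"grip":1},{"x":0,"y":0,"z":0,"yaw":0,"grip":1},{"x":0,"y":0,"z":0,"yaw":0,"grip":1}]'
python3 - <<'E'
from h import *
c=env.calibration("wrist");w=env.read_camera("wrist");cv2.imwrite("pics/w7.png",w[:,:,::-1])
z=env.observe()["tcp_pos"][2];P=blob(w,"orange",(0,0,560,420));print(P,plane("wrist",*P[0],z-.0038+.044,c))
print(env.observe()["tcp_pos"])
E
```

```text
time: 10.75
tcp_pos: [0.5546, -0.1203, 0.0961]
tcp_rot: [-180.0, 0.0, 177.0]
wrist_force: [-0.8, -0.0, -1.2]
opening: 0.0141
grasp_force: 60.5
(array([273.59559608, 137.82416293]), np.int32(18756), ((273.5, 139.5), (155.0, 127.0), 90.0)) [ 0.49016068 -0.1170981   0.13642498]
[ 0.55466921 -0.12029808  0.09622498]
```

View pics/w7.png

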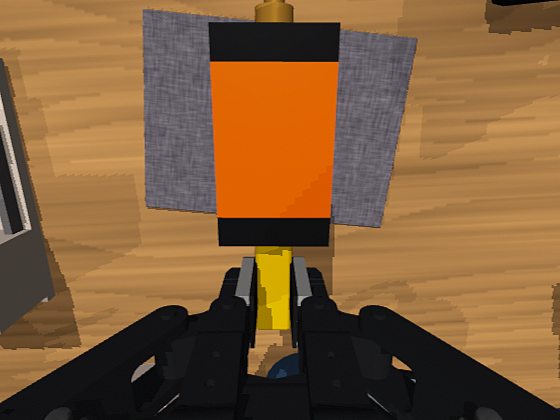

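The cartridge is over the mat, whose corners are near (143,10), (416,39), (380,227) and (146,207). I lower it slowly.

```bash
python3 - <<'E'
from h import *
c=env.calibration("wrist");print(plane("wrist",272.3,128.4,.003,c))
E
python3 -m crank '[{"x":0,"y":0,"z":-2.5,"yaw":0,"grip":1},{"x":0,"y":0,"z":-2.5,"yaw":0,"grip":1},{"x":0,"y":0,"z":-2,"yaw":0,"grip":1},{"x":0,"y":0,"z":-1,"yaw":0,"grip":1},{"x":0,"y":0,"z":-0.5,"yaw":0,"grip":1},{"x":0,"y":0,"z":0,"yaw":0,"grip":1},{"x":0,"y":0,"z":0,"yaw":0,"grip":1}]'
```

```text
[ 0.49330758 -0.11811329  0.003     ]
time: 11.5
tcp_pos: [0.5548, -0.1204, 0.0113]
tcp_rot: [-180.0, 0.1, 177.0]
wrist_force: [0.6, 0.6, -1.0]
opening: 0.0138
grasp_force: 60.5
```

```bash
python3 -m crank '[{"x":0,"y":0,"z":-0.2,"yaw":0,"grip":1},{"x":0,"y":0,"z":-0.15,"yaw":0,"grip":1},{"x":0,"y":0,"z":0,"yaw":0,"grip":1}]'
```

```text
time: 11.8
tcp_pos: [0.5547, -0.1204, 0.0074]
tcp_rot: [-180.0, 0.1, 177.0]
wrist_force: [-0.4, -1.7, 4.2]
opening: 0.0141
grasp_force: 61.2
```

```bash
python3 -m crank '[{"x":0,"y":0,"z":0,"yaw":0,"grip":-0.5},{"x":0,"y":0,"z":0,"yaw":0,"grip":-1},{"x":0,"y":0,"z":0,"yaw":0,"grip":-1},{"x":0,"y":0,"z":0,"yaw":0,"grip":-1},{"x":0,"y":0,"z":2,"yaw":0,"grip":-1},{"x":0,"y":0,"z":4,"yaw":0,"grip":-1},{"x":0,"y":0,"z":4,"yaw":0,"grip":-1},{"x":0,"y":0,"z":4,"yaw":0,"grip":-1},{"x":-3,"y":0,"z":0,"yaw":0,"grip":-1},{"x":-3,"y":0,"z":0,"yaw":0,"grip":-1},{"x":0,"y":0,"z":0,"yaw":0,"grip":-1},{"x":0,"y":0,"z":0,"yaw":0,"grip":-1}]'
cat >> h.py <<'E'
def sides(w,col,z,c,rows=True):
    P=blob(w,col,(0,0,560,420));h=cv2.cvtColor(w,cv2.COLOR_RGB2HSV);m=cv2.inRange(h,*map(np.array,HSV[col]))
    (u,v),_,_=P;bx=cv2.boundingRect(cv2.boxPoints(P[2]).astype(np.int32))
    E=[[],[]]
    for y in range(bx[1]+6,bx[1]+bx[3]-6):
        r=np.nonzero(m[y,max(bx[0]-2,0):bx[0]+bx[2]+2])[0]+max(bx[0]-2,0)
        if len(r):E[0].append(plane("wrist",r.min()-.5,y,z,c)[:2]);E[1].append(plane("wrist",r.max()+.5,y,z,c)[:2])
    out=[]
    for e in map(np.array,E):
        d=np.linalg.svd(e-e.mean(0))[2][0];out.append(np.degrees(np.arctan2(d[1],d[0]))%180)
    return np.round(out,2),np.linalg.norm(np.array(E[0])-np.array(E[1]),axis=1).mean().round(4)
E
python3 - <<'E'
from h import *
c=env.calibration("wrist");w=env.read_camera("wrist");cv2.imwrite("pics/w8.png",w[:,:,::-1])
for k,z in(("orange",.047),("yellow",.04)):
    P=blob(w,k,(0,0,560,420));print(k,P,plane("wrist",*P[0],z,c).round(4),sides(w,k,z,c))
print(env.observe()["tcp_pos"])
E
```

```text
time: 13.0
tcp_pos: [0.4941, -0.1203, 0.1473]
tcp_rot: [-180.0, 0.0, 177.0]
wrist_force: [0.5, -0.7, -0.4]
opening: 0.0857
grasp_force: 0.0
orange (array([277.2140853 , 202.18967452]), np.int32(3564), ((277.5, 202.5), (65.0, 55.0), 90.0)) [ 0.4916 -0.1173  0.047 ] (array([176.88, 176.52]), np.float64(0.0441))
yellow (array([275.86042403, 270.49469965]), np.int32(566), ((276.5, 271.0), (38.0, 15.0), 90.0)) [ 0.5565 -0.1216  0.04  ] (array([176.74, 176.67]), np.float64(0.0133))
[ 0.49473612 -0.12041257  0.14714808]
```

The cartridge lies flat at (0.492, -0.117), yaw 176.8, and its width measures 44 mm as it should. Next I look closely at the dock before gripping the body.

```bash
python3 -m crank '[{"x":0,"y":-4,"z":2,"yaw":0,"grip":-1},{"x":0,"y":-4,"z":2,"yaw":0,"grip":-1},{"x":0,"y":-4,"z":2,"yaw":0,"grip":-1},{"x":0,"y":-4,"z":2,"yaw":0,"grip":-1},{"x":1,"y":-4,"z":1,"yaw":0,"grip":-1},{"x":1,"y":-2.7,"z":1,"yaw":0,"grip":-1},{"x":0,"y":0,"z":0,"yaw":0,"grip":-1},{"x":0,"y":0,"z":0,"yaw":0,"grip":-1}]'
python3 - <<'E'
from h import *
c=env.calibration("wrist");w=env.read_camera("wrist");cv2.imwrite("pics/w9.png",w[:,:,::-1]);np.save("w9.npy",w)
import pickle;pickle.dump(c,open("c9.pkl","wb"))
P=blob(w,"blue",(0,0,560,420));print(P,plane("wrist",*P[0],.07,c).round(4),sides(w,"blue",.07,c))
E
```

```text
time: 13.85
tcp_pos: [0.5146, -0.3476, 0.2464]
tcp_rot: [180.0, -0.0, 177.0]
wrist_force: [0.5, 0.4, -0.0]
opening: 0.0849
grasp_force: 0.0
(array([273.66666667, 249.23489727]), np.int32(3261), ((274.0, 249.5), (51.0, 66.0), 90.0)) [ 0.5857 -0.3511  0.07  ] (array([177.58, 177.18]), np.float64(0.0725))
```

View pics/w9.png

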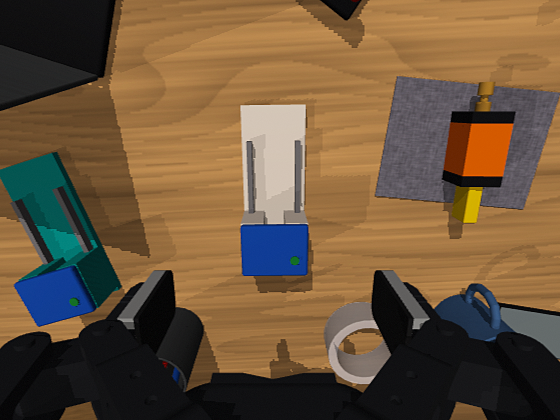

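The dock runs from its far end at row 104 to the blue hood at (274,249), with dark guide strips at about columns 250 and 298. The turquoise look-alike is on the left. I extract the midline and the hood face.

Run:
```python
from h import *
import pickle
c=pickle.load(open("c9.pkl","rb"));w=np.load("w9.npy").astype(int)
M=[];S=[]
for y in range(150,208,3):
    r=w[y,236:312];d=r.sum(1);x=np.arange(236,312)
    dk=(d<300)&(r.max(1)-r.min(1)<30)   # dark neutral
    L=x[dk&(x<272)&(x>243)];R=x[dk&(x>276)&(x<304)]
    if len(L)and len(R):
        a,b=plane("wrist",L.mean(),y,.022,c)[:2],plane("wrist",R.mean(),y,.022,c)[:2];S.append((a+b)/2);M.append(np.linalg.norm(a-b))
S=np.array(S);d=np.linalg.svd(S-S.mean(0))[2][0];print(S.mean(0),np.degrees(np.arctan2(d[1],d[0]))%180,np.mean(M),len(S))
wh=[]
for y in range(108,205,4):
    r=w[y];x=np.arange(560);k=x[(r.min(1)>95)&(r[:,0]-r[:,2]<40)&(x>225)&(x<320)]
    a,b=plane("wrist",k.min()-.5,y,.01,c)[:2],plane("wrist",k.max()+.5,y,.01,c)[:2];wh.append(np.r_[(a+b)/2,np.linalg.norm(a-b)])
wh=np.array(wh);print(wh[::4].round(4));d=np.linalg.svd(wh[:,:2]-wh[:,:2].mean(0))[2][0];print(wh.mean(0),np.degrees(np.arctan2(d[1],d[0]))%180)
print("far end",plane("wrist",274,103.5,.01,c),"hood face top",plane("wrist",274,224,.07,c),"hood back",plane("wrist",274,276,.07,c))
```

```text
[ 0.51672808 -0.3477409 ] 178.95733207851703 0.052637562171581866 20
[[ 0.4373 -0.3446  0.073 ]
 [ 0.455  -0.3449  0.0728]
 [ 0.4731 -0.3459  0.0738]
 [ 0.4917 -0.3463  0.0736]
 [ 0.5109 -0.3467  0.0734]
 [ 0.5305 -0.3477  0.0745]
 [ 0.5507 -0.3488  0.073 ]]
[ 0.49254617 -0.34634572  0.0735717 ] 177.89740764388173
far end [ 0.4325167  -0.34260211  0.01      ] hood face top [ 0.55653334 -0.34925614  0.07      ] hood back [ 0.61816694 -0.35247875  0.07      ]
```

Dock origin comes out near (0.522, -0.348) with its +x at about -2.6°. So the seat is about (0.5175, -0.3475) and the wanted cartridge yaw about 177.4. Next I grip the body.

```bash
python3 -m crank '[{"x":-0.38,"y":3.83,"z":-1.8,"yaw":0,"grip":-1},{"x":-0.38,"y":3.83,"z":-1.8,"yaw":0,"grip":-1},{"x":-0.38,"y":3.83,"z":-1.8,"yaw":0,"grip":-1},{"x":-0.38,"y":3.83,"z":-1.8,"yaw":0,"grip":-1},{"x":-0.38,"y":3.83,"z":-1.8,"yaw":0,"grip":-1},{"x":-0.38,"y":3.83,"z":-1.8,"yaw":0,"grip":-1},{"x":0,"y":0,"z":0,"yaw":0,"grip":-1},{"x":0,"y":0,"z":-3,"yaw":0,"grip":-1},{"x":0,"y":0,"z":-3,"yaw":0,"grip":-1},{"x":0,"y":0,"z":0,"yaw":0,"grip":-1},{"x":0,"y":0,"z":0,"yaw":0,"grip":-1}]'
```

```text
time: 15.0
tcp_pos: [0.4911, -0.1171, 0.0793]
tcp_rot: [180.0, -0.1, 177.1]
wrist_force: [0.5, -0.1, -0.0]
opening: 0.0853
grasp_force: 0.0
```

Run:
```python
from h import *
c=env.calibration("wrist");w=env.read_camera("wrist");P=blob(w,"orange",(0,0,560,420));print(P,plane("wrist",*P[0],.047,c).round(4),sides(w,"orange",.047,c),env.observe()["tcp_pos"])
```

```text
(array([273.44697353, 234.95245321]), np.int32(5931), ((273.5, 235.5), (83.0, 73.0), 90.0)) [ 0.4915 -0.1173  0.047 ] (array([176.83, 176.88]), np.float64(0.0442)) [ 0.49174824 -0.11738356  0.07997836]
```

Aligned to within a millimetre, so I lower to z 0.016, grip and lift.

```bash
python3 -m crank '[{"x":0,"y":0,"z":-3,"yaw":0,"grip":-1},{"x":0,"y":0,"z":-2,"yaw":0,"grip":-1},{"x":0,"y":0,"z":-1.35,"yaw":0,"grip":-1},{"x":0,"y":0,"z":0,"yaw":0,"grip":-1},{"x":0,"y":0,"z":0,"yaw":0,"grip":1},{"x":0,"y":0,"z":0,"yaw":0,"grip":1},{"x":0,"y":0,"z":0,"yaw":0,"grip":1},{"x":0,"y":0,"z":0,"yaw":0,"grip":1},{"x":0,"y":0,"z":0,"yaw":0,"grip":1},{"x":0,"y":0,"z":0,"yaw":0,"grip":1}]'
```

```text
time: 16.05
tcp_pos: [0.492, -0.1177, 0.0169]
tcp_rot: [-180.0, 0.1, 177.0]
wrist_force: [-2.4, 0.6, 19.1]
opening: 0.0419
grasp_force: 58.4
```

```bash
python3 -m crank '[{"x":0,"y":0,"z":1,"yaw":0,"grip":1},{"x":0,"y":0,"z":3,"yaw":0,"grip":1},{"x":0,"y":0,"z":4,"yaw":0,"grip":1},{"x":-0.88,"y":-3.2,"z":0,"yaw":0.007,"grip":1},{"x":-0.88,"y":-3.2,"z":0,"yaw":0,"grip":1},{"x":-0.88,"y":-3.2,"z":0,"yaw":0,"grip":1},{"x":-0.88,"y":-3.2,"z":0,"yaw":0,"grip":1},{"x":-0.88,"y":-3.2,"z":0,"yaw":0,"grip":1},{"x":-0.9,"y":-3.3,"z":0,"yaw":0,"grip":1},{"x":-0.9,"y":-3.3,"z":0,"yaw":0,"grip":1},{"x":0,"y":0,"z":-2,"yaw":0,"grip":1},{"x":0,"y":0,"z":-2,"yaw":0,"grip":1},{"x":0,"y":0,"z":0,"yaw":0,"grip":1},{"x":0,"y":0,"z":0,"yaw":0,"grip":1}]'
python3 - <<'E'
from h import *
c=env.calibration("wrist");w=env.read_camera("wrist");cv2.imwrite("pics/w10.png",w[:,:,::-1])
a=env.read_camera("top");b=env.read_camera("side")
z=env.observe()["tcp_pos"][2]-.0135
for k,zz in(("orange",.044),("yellow",.037)):
    P=blob(w,k,(0,0,560,420))
    if P:print(k,P[0],P[1],plane("wrist",*P[0],z+zz,c).round(4),sides(w,k,z+zz,c))
print(env.observe()["tcp_pos"],env.observe()["tcp_rot"])
P,Q=blob(a,"yellow",(325,190,360,230)),blob(b,"yellow",(280,260,350,320));print(P,Q)
if P is not None and Q is not None:print(tri(ray("top",*P[0]),ray("side",*Q[0])))
cv2.imwrite("pics/m10.png",np.hstack([cv2.resize(b[240:340,250:390],(420,300)),cv2.resize(w,(380,300))])[:,:,::-1])
E
```

```text
time: 17.45
tcp_pos: [0.4294, -0.3433, 0.0561]
tcp_rot: [180.0, -0.0, 177.4]
wrist_force: [0.4, 0.7, -1.3]
opening: 0.0419
grasp_force: 61.9
orange [273.25961627 280.89148995] 10893 [ 0.4278 -0.3436  0.0871] (array([177.77, 177.46]), np.float64(0.0427))h.py:32: RuntimeWarning: Mean of empty slice.
  d=np.linalg.svd(e-e.mean(0))[2][0];out.append(np.degrees(np.arctan2(d[1],d[0]))%180)
  ret = ret.dtype.type(ret / rcount)
Traceback (most recent call last):
  File "h.py", line 32, in sides
    d=np.linalg.svd(e-e.mean(0))[2][0];out.append(np.degrees(np.arctan2(d[1],d[0]))%180)
      ~~~~~~~~~~~~~^^^^^^^^^^^^^
numpy.linalg.LinAlgError: 1-dimensional array given. Array must be at least two-dimensional
```

Run:
```python
from h import *
a=env.read_camera("top");b=env.read_camera("side")
X=[.491,-.3465,.0656];print(proj("top",X),proj("side",X))
u,v=proj("top",X).astype(int);s,t=proj("side",X).astype(int)
P,Q=blob(a,"yellow",(u-12,v-12,u+12,v+12)),blob(b,"yellow",(s-14,t-14,s+14,t+14));print(P,Q)
if P and Q:print(tri(ray("top",*P[0]),ray("side",*Q[0])))
c=env.calibration("wrist");w=env.read_camera("wrist")
h=cv2.cvtColor(w,cv2.COLOR_RGB2HSV);m=cv2.inRange(h,*map(np.array,HSV["orange"]))
for y in range(225,345,12):
    r=np.nonzero(m[y])[0]
    if len(r):print(y,r.min(),r.max(),end="; ")
P=blob(w,"orange",(0,0,560,420));y0,y1=cv2.boundingRect(cv2.boxPoints(P[2]).astype(np.int32))[1::2]
print(P[2],[np.linalg.norm(plane("wrist",273,P[2][0][1]-P[2][1][0]/2,z,c)-plane("wrist",273,P[2][0][1]+P[2][1][0]/2,z,c)) for z in(.079,.087)])
```

```text
[340.82350628 209.6231812 ] [305.24991464 285.04407529]
None (array([306.48051948, 284.67532468]), np.int32(77), ((306.8823547363281, 284.5294494628906), (8.246211051940918, 15.037208557128906), 75.96376037597656))
237 222 324; 249 223 323; 261 225 321; 273 227 320; 285 227 320; 297 228 319; 309 227 320; 321 227 320; 333 227 319; ((273.0, 282.0), (112.0, 104.0), 90.0) [np.float64(0.059083824948887864), np.float64(0.05576541247427961)]
```

The tab shows in the side view at (306.5,284.7), within 1 px of the prediction (305.2,285), so the cartridge sits as expected. I lower it just above the bed and start the slide, watching forces.

```bash
python3 -m crank '[{"x":0,"y":0,"z":-1.5,"yaw":0,"grip":1},{"x":0,"y":0,"z":-1,"yaw":0,"grip":1},{"x":0,"y":0,"z":-0.6,"yaw":0,"grip":1},{"x":0,"y":0,"z":0,"yaw":0,"grip":1},{"x":0,"y":0,"z":0,"yaw":0,"grip":1}]'
```

```text
time: 18.25
tcp_pos: [0.4294, -0.3435, 0.0244]
tcp_rot: [180.0, -0.0, 177.4]
wrist_force: [0.6, 0.7, -1.2]
opening: 0.0418
grasp_force: 61.9
```

```bash
python3 -m crank '[{"x":0.8,"y":-0.036,"z":0,"yaw":0,"grip":1},{"x":0.8,"y":-0.036,"z":0,"yaw":0,"grip":1},{"x":0.8,"y":-0.036,"z":0,"yaw":0,"grip":1},{"x":0.8,"y":-0.036,"z":0,"yaw":0,"grip":1},{"x":0.8,"y":-0.036,"z":0,"yaw":0,"grip":1},{"x":0,"y":0,"z":0,"yaw":0,"grip":1}]'
```

```text
time: 18.85
tcp_pos: [0.4707, -0.3454, 0.0245]
tcp_rot: [-180.0, 0.0, 177.5]
wrist_force: [-0.2, -0.2, -1.7]
opening: 0.0418
grasp_force: 61.9
```

```bash
python3 -m crank '[{"x":0.8,"y":-0.036,"z":0,"yaw":0,"grip":1},{"x":0.8,"y":-0.036,"z":0,"yaw":0,"grip":1},{"x":0.8,"y":-0.036,"z":0,"yaw":0,"grip":1},{"x":0.8,"y":-0.036,"z":0,"yaw":0,"grip":1},{"x":0.6,"y":-0.027,"z":0,"yaw":0,"grip":1},{"x":0,"y":0,"z":0,"yaw":0,"grip":1},{"x":0,"y":0,"z":0,"yaw":0,"grip":1}]'
python3 - <<'E'
from h import *
print(env.observe()["tcp_pos"])
c=env.calibration("wrist");w=env.read_camera("wrist");P=blob(w,"orange",(0,0,560,420));print(P,plane("wrist",*P[0],.055,c))
E
```

```text
time: 19.55
tcp_pos: [0.5073, -0.3468, 0.0244]
tcp_rot: [180.0, -0.0, 177.4]
wrist_force: [-0.0, 0.6, -0.8]
opening: 0.0418
grasp_force: 61.9
[ 0.50731828 -0.34684368  0.02436596]
(array([273.38319297, 280.84721714]), np.int32(10924), ((273.5, 282.0), (112.0, 103.0), 90.0)) [ 0.50587005 -0.3470464   0.055     ]
```

```bash
python3 -m crank '[{"x":0.2,"y":-0.009,"z":-0.05,"yaw":0,"grip":1},{"x":0.2,"y":-0.009,"z":0,"yaw":0,"grip":1},{"x":0.2,"y":-0.009,"z":0,"yaw":0,"grip":1},{"x":0.2,"y":-0.009,"z":0,"yaw":0,"grip":1},{"x":0,"y":0,"z":0,"yaw":0,"grip":1}]'
```

```text
time: 20.1
tcp_pos: [0.5159, -0.3474, 0.024]
tcp_rot: [-180.0, 0.0, 177.4]
wrist_force: [1.4, 0.2, -0.7]
opening: 0.0415
grasp_force: 62.1
```

```bash
python3 -m crank '[{"x":0.15,"y":-0.007,"z":0,"yaw":0,"grip":1},{"x":0,"y":0,"z":0,"yaw":0,"grip":1}]'; python3 -m crank '[{"x":0.15,"y":-0.007,"z":0,"yaw":0,"grip":1},{"x":0,"y":0,"z":0,"yaw":0,"grip":1}]'
```

```text
time: 20.3
tcp_pos: [0.517, -0.3474, 0.024]
tcp_rot: [180.0, 0.0, 177.4]
wrist_force: [-0.6, 0.1, 1.4]
opening: 0.042
grasp_force: 62.2
time: 20.5
tcp_pos: [0.5177, -0.3474, 0.024]
tcp_rot: [180.0, -0.1, 177.4]
wrist_force: [-7.5, -1.2, 5.4]
opening: 0.0419
grasp_force: 62.6
```

Contact at x 0.5177, against 0.5175 expected. One small push to confirm it is home, then I release and rise.

```bash
python3 -m crank '[{"x":0.1,"y":-0.004,"z":0,"yaw":0,"grip":1},{"x":0,"y":0,"z":0,"yaw":0,"grip":1}]'; python3 -m crank '[{"x":0,"y":0,"z":0,"yaw":0,"grip":-0.1},{"x":0,"y":0,"z":0,"yaw":0,"grip":-0.2},{"x":0,"y":0,"z":0,"yaw":0,"grip":-0.4},{"x":0,"y":0,"z":0,"yaw":0,"grip":-0.6},{"x":0,"y":0,"z":2,"yaw":0,"grip":-0.8},{"x":0,"y":0,"z":4,"yaw":0,"grip":-1},{"x":0,"y":0,"z":4,"yaw":0,"grip":-1},{"x":0,"y":0,"z":4,"yaw":0,"grip":-1},{"x":0,"y":0,"z":0,"yaw":0,"grip":-1},{"x":0,"y":0,"z":0,"yaw":0,"grip":-1}]'
python3 - <<'E'
from h import *
c=env.calibration("wrist");w=env.read_camera("wrist");cv2.imwrite("pics/w11.png",w[:,:,::-1])
P=blob(w,"orange",(0,0,560,420));print(P,plane("wrist",*P[0],.054,c),sides(w,"orange",.054,c))
h=cv2.cvtColor(w,cv2.COLOR_RGB2HSV)
B=blob(w,"blue",(200,150,350,420));print(B,B and plane("wrist",B[2][0][0],B[2][0][1]-min(B[2][1])/2,.07,c))
x=int(P[0][0])+ -14
for y in range(int(P[0][1]),int(P[0][1])+110,4):print(y,w[y,x].tolist(),end=" ")
E
```

```text
time: 20.7
tcp_pos: [0.5177, -0.3473, 0.024]
tcp_rot: [180.0, -0.2, 177.4]
wrist_force: [-14.3, -2.3, 9.8]
opening: 0.0419
grasp_force: 63.1
time: 21.7
tcp_pos: [0.5199, -0.3477, 0.1648]
tcp_rot: [-179.9, 0.1, 177.4]
wrist_force: [-1.0, -0.5, -0.5]
opening: 0.0856
grasp_force: 0.0
(array([273.7172619, 198.1547619]), np.int32(3360), ((273.5, 198.5), (63.0, 53.0), 90.0)) [ 0.51670921 -0.34762011  0.054     ] (array([177.57, 177.14]), np.float64(0.0445))
(array([273.30761905, 279.89657143]), np.int32(5250), ((273.5, 280.5), (63.0, 85.0), 90.0)) [ 0.55635305 -0.34958789  0.07      ]
198 [208, 89, 0] 202 [208, 86, 0] 206 [208, 88, 0] 210 [208, 88, 0] 214 [208, 88, 0] 218 [208, 88, 0] 222 [208, 88, 0] 226 [208, 87, 0] 230 [233, 97, 0] 234 [14, 14, 16] 238 [13, 13, 13] 242 [10, 10, 11] 246 [133, 121, 110] 250 [1, 35, 100] 254 [14, 60, 148] 258 [15, 60, 146] 262 [15, 60, 147] 266 [15, 58, 146] 270 [15, 58, 145] 274 [16, 58, 145] 278 [14, 58, 145] 282 [16, 59, 146] 286 [15, 57, 145] 290 [14, 58, 145] 294 [16, 59, 145] 298 [16, 58, 144] 302 [16, 58, 144] 306 [15, 58, 144]
```

The body centre is 39.7 mm from the hood face (40 mm expected), straight and seated, and the gripper is clear. I hand it in.

```bash
python3 -c "
from cell import env
print(env.job_done())"
```

```text
the job is handed in; nothing more can be done
None
```

The job is handed in at about 22 s: the cartridge was ejected, laid on the mat, then slid into the white dock until it stopped against the hood; the sleeve is forward again, and I did not touch the bystanders or the turquoise look-alike.

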